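# Rock a stuck locating block out of its spring nest

## Robot

A 6-joint arm with a two-finger parallel gripper is mounted at the origin on the work surface. World frame = base frame: x ahead of the robot, y to its left, z up, the work surface at z = 0. Lengths are in m, angles in degrees, forces in N, time in s.
With the tool pointing down it reaches from about 0.35 to 0.85 m from the base axis. Payload 8.1 kg.
Tool frame: the origin (TCP) lies at the very end of the fingers, on their centre line; the grasp point (between the pads) lies 19 mm behind it (arm.grasp_offset is the distance from the TCP to the grasp point, in m); z points along the fingers, y is the line along which they close (so a half turn about z gives the same grasp; the last joint's range is limited). The gripper opens to 85 mm and grips with 20 to 120 N. Pads are 22 mm wide; open, the fingers measure 114 mm over their backs; the gripper's body (76 mm by 85 mm) begins 54 mm behind the grasp point. The pads swing forward as they close: fully open they stand 13 mm farther back than shut.
Start: joints at [-78.289, 7.471, 85.268, -0, 87.261, -4.893], TCP at [0.171, -0.575, 0.231] pointing down, gripper open.
Joint ranges: [-169.43, 169.43], [-51.17, 129.36], [1.28, 143.12], [-76.62, 256.62], [0, 156.53], [-152.29, 152.29]. Speed limits (degrees/s): [136.94, 136.94, 159.86, 180, 180, 180].

## Interface

Orientations are given as [roll, pitch, yaw] about the fixed x, y, z axes, in that order (R = Rz(yaw) Ry(pitch) Rx(roll)).
In Python, from workcell import telemetry, optics, order, arm gives the robot as it stands.
- The arm moves only by the shell command python3 -m pendant 'ROWS' [OPENING] [FORCE]. ROWS is JSON, a list of rows, each a list of 6 numbers: the shift along the tool's x, y, z scaled (see below), then the turn, a rotation vector about the tool's x, y, z scaled (see below). A call has exactly 10 rows; each row is the pose to reach, as a shift and turn from the pose commanded when the call began, along the tool's axes at that moment, turning the shorter way round; what a row does not reach only later rows make up. The controller multiplies each number of a shift by 0.12 m and each number of a turn by 360 degrees. A row lasts 1/8 s, in which the tool goes at most 62.5 mm and 10.7 degrees, less where a joint would pass 70% of its speed; a pose out of reach is approached as far as the arm can. A call with a number of a shift or a turn outside -1 to 1 is refused whole. A call with a gripper value outside its range is refused whole. OPENING is the opening, from 0 (shut) to 1 (fully open), set as the call begins (- or left out, the last holds). The fingers move at their own pace and stop on an object; FORCE is the grip in N (left out, the last holds). Time passes only in rows, so rows that repeat a pose let the fingers close, or fill a call up. It gives the time, the measured TCP pose, the force, the opening and the grip force at its end, in the units of the state.
- telemetry.read_state(): the state, without advancing time (a new reading comes with each control period).
- optics.snapshot(name): name is "side" or "top"; returns a dict with "img" (480x640x3 uint8, red, green, blue), "camera_matrix" (3x3 intrinsics, pixels), "world_from_camera" (4x4, takes a point from camera to world coordinates). Camera axes: x right, y down, z forward; pixel columns grow to the right and rows downward; lengths in m; the calibration is good to about 2 mm. A picture is of the moment at which its call begins. There is no depth.
- order.hand_in(): hands the job in; it is judged then, once.
Trained networks look in a picture, given as the dict that the camera call returned (one of the last four; its "shot" number tells which), for a name from the list of things; names that differ only in an ending like _2 or _b are one class to them, and where a whole thing is asked for, a point or a joint stands for the part that bears it (a point fixed in the world has none). Each returns a list of dicts, best first, with "score" (0 to 1); they miss things now and then, are a little off and sometimes report something else, mostly with a low value. They report only what shows in the picture. A call takes as long as a camera call. They do not tell look-alikes from the thing itself.
- optics.outline_of(picture, name): "region" (480x640 bool, what is visible of it).
- optics.spot_point(picture, name): "point" ([x, y, z] in m, in the coordinates of the camera as it stood for that picture, good to about 4 mm: a listed point, or the origin of a listed thing).
The state is a dict: "time_s": time; "joints": joint angles; "dq": joint speeds; "joint_torque": joint torques, N m; "position": TCP position; "orientation": TCP orientation; "force": force on the tool from outside, world axes, zero at the start; "moment": the same for the moment, N m; "opening": opening from 0.0 (shut) to 1.0 (fully open); "finger_force": force on a finger pad.
Only numpy, scipy, OpenCV 4.12 (cv2) and the standard library are available. Lean on these libraries where they do the work, as an engineer would, in place of code of your own. Each camera call takes 0.05 s, during which the arm holds its last target. There are 200 camera calls.

## Task

The locating block on the height stage is stuck in its spring jaws. First take the tall heavy ring weight from the bin and set it down over the bare post on the stage platform to help keep the platform down, and let go of it; then grip the block, rock it side to side until it works free without dragging the platform up its guide rods, and finish while still holding it upright and still, just clear above its nest. Leave the other rings and the bottle alone.

Things in the scene. Friction and masses are not known exactly. Their poses are not given: they have to be found in the camera images.
- stand: height stage, fixed: dark steel base 130 (x) x 200 (y) x 12 mm, two guide rods with brass collars (12 mm thick, tops 57 mm above the bench) at its own x = +-50 mm, y = 0. A grey platform 120 x 190 mm rides on them, its top 28 mm above the bench. Nest at its own (0, -45) mm, weight post at (0, +50) mm. Origin: centre of the base's underside, on the bench; z up.
- platform (a joint): how far the platform has risen up its guide rods, in m: 0 = down on the base (start), 0.030 = end of travel. Only its weight and a little friction keep it down: a steady upward pull of about 10 N lifts it (about 14 N with the ring weight on the post). It may not rise more than 8 mm at any time, and is down at the end.
- nest (a point): point on the nest's vertical centre line, level with the tops of the two steel jaws, 49 mm above the bench; axes as the stand's. The jaws (30 mm along y, 14 mm high, springs behind them out to x = +-37 mm, nothing higher than this point) press on the block's broad faces along x with about 26 N each. Low end cheeks, 3.5 mm from its narrow faces, stop it from being slid out along y.
- post (a point): foot of the bare steel post (no brass collar), on the platform's top, 28 mm above the bench: post 10 mm in diameter and 32 mm high. Same axes as the stand. 95 mm from the nest.
- block: aluminium locating block 16 (x) x 40 (y) x 64 (z) mm, about 110 g, two small pins on top. Origin: centre of its underside; z up. Starts upright in the nest, axes as the stand's, underside 33 mm above the bench. Grip it across its 16 mm thickness (along x); fingertips 22 mm or more above its underside clear the jaws. It leaves the jaws when raised 16 mm.
- weight: tall heavy steel ring weight, 44 mm outside diameter, 18 mm bore, 45 mm high, about 0.44 kg, standing upright in one of the bin's compartments. Origin: centre of its underside; z up. It is the tallest of the three rings and the only one both tall and thick.
- bin: grey plastic parts bin, fixed: 90 (x) x 250 (y) x 16 mm high, walls 4 mm, floor 4 mm thick, three compartments in a row along y, one ring in each. Origin: centre of its underside.
- collar: bystander: low steel collar, 44 mm outside diameter, 18 mm high, in the bin. Origin: centre of its underside. Leave alone.
- tube: bystander: slim steel tube, 26 mm outside diameter, 40 mm high, in the bin. Origin: centre of its underside. Leave alone.
- bottle: bystander: small white plastic bottle with black cap, 48 mm diameter, 100 mm high. Origin: centre of its underside. Leave alone.
- block_top (a point): centre of the block's top face, 64 mm above its underside; axes as the block's. A straight pull of 26 to 36 N would be needed, which lifts the platform instead. Turning the block about x (top leaning to +y and -y in turn, about 10 degrees each way) while raising it 1 to 2 mm a swing works it up with a small pull.
Mind the look-alikes: they are no part of the job. Leave any yellow look-alike of the weight alone.

How it is judged (in metres and radians):
On the way, in this order (a step that is already met when the one before it is completed fails the run):
1. the ring weight stands on the platform, over the post, released, with the block still down in its nest (horizontal distance between weight and post below 0.007 m and z of weight in the frame of post below 0.004 m and angle between weight's own z axis and vertical below 0.08 rad and contact force between the fingers and weight below 0.1 N and z of block in the frame of nest below -0.012 m), for 0.2 s.
2. the gripped block is leant over sideways (3 degrees or more) while still in the jaws (angle between block's own z axis and vertical above 0.05 rad and z of block in the frame of nest below -0.002 m and contact force between the fingers and block above 1 N).
3. the block is lifted clear of the jaws in the fingers (z of block in the frame of nest above 0.002 m and contact force between the fingers and block above 1 N and contact force between block and stand below 0.1 N), for 0.2 s.
At the end, for the whole second after the job is handed in: The block is held in the fingers, still, within 0.2 rad of upright, touching nothing else, its underside 2 to 50 mm above the jaw tops and within 30 mm sideways of the nest's centre line; the platform is down (under 2 mm); the ring weight stands released on the platform over the post (all of step 3 and z of block in the frame of nest below 0.05 m and horizontal distance between block and nest below 0.03 m and angle between block's own z axis and vertical below 0.2 rad and linear speed of block below 0.02 m/s and contact force between each of block, the fingers and weight below 0.1 N and value of joint platform below 0.002 m and horizontal distance between weight and post below 0.007 m and z of weight in the frame of post below 0.004 m and angle between weight's own z axis and vertical below 0.08 rad); the arm keeps its last pose, push and grip.
It fails at once if the platform is dragged more than 8 mm up its rods (value of joint platform above 0.008 m).
It fails at once if another ring or the bottle is moved more than 25 mm or knocked over (distance of any of collar, tube, bottle from where it was at the start of the episode above 0.025 m or angle between any of collar, tube, bottle's own z axis and vertical above 0.5 rad).
It also fails if it takes over 54 s, if anything falls off the work surface, if the arm or the gripper's body presses on something with over 40 N, if the wrist force passes 120 N, or if a joint passes its speed limit or range.

## Working session

There is one attempt and no reset: what is moved stays moved. The work goes in short steps, Python scripts to look and compute and a shell command to move; the robot and the scene stay as the last step left them, time stands still between calls to the robot, and variables do not carry over. Pictures are saved under pics/ and viewed, at most 10 in all, crops included, and the job is handed in when it is done.

```bash
ls; mkdir -p pics; cat > h.py <<'E'
import numpy as np, cv2
from workcell import telemetry, optics, order, arm
def snap(n,f=None):
    s=optics.snapshot(n)
    if f: cv2.imwrite('pics/'+f,s['img'][:,:,::-1])
    return s
def w(s,p): return (s['world_from_camera']@np.r_[p,1])[:3]
def proj(s,p):
    c=np.linalg.inv(s['world_from_camera'])@np.r_[p,1]; u=s['camera_matrix']@c[:3]; return u[:2]/u[2]
def ray(s,uv,z):
    T=s['world_from_camera']; d=T[:3,:3]@np.linalg.inv(s['camera_matrix'])@np.r_[uv,1]; o=T[:3,3]
    return o+d*(z-o[2])/d[2]
E
python3 - <<'E'
from h import *
np.set_printoptions(precision=4,suppress=True)
st=telemetry.read_state(); print(st)
S={n:snap(n,n+'0.png') for n in('side','top')}
for n in S:
    print(n,S[n]['world_from_camera'][:3])
    for t in 'stand nest post block block_top weight bin collar tube bottle'.split():
        for r in optics.spot_point(S[n],t)[:3]:
            p=w(S[n],r['point']); print(n,t,round(r['score'],2),p,proj(S[n],p).round())
E
```

```text
pics
{'time_s': 0.0, 'joints': array([-78.2893,   7.5156,  85.3292,  -0.0016,  87.2613,  -4.8938]), 'dq': array([-0.0202, -0.0751, -0.0593,  0.0517,  0.0906, -0.0449]), 'joint_torque': array([ -0.0006, -56.9403, -50.0555,  -0.0004,   0.0141,  -0.0001]), 'position': array([ 0.1714, -0.5744,  0.2302]), 'orientation': array([-179.8942,   -0.0074,   16.6046]), 'force': array([0.2295, 0.514 , 0.6467]), 'moment': array([-0.0059, -0.0006,  0.0068]), 'finger_force': 0.0, 'opening': 0.9968039312147758}
side [[-0.8482 -0.4079  0.3379  0.4356]
 [-0.5297  0.648  -0.5474  0.3804]
 [ 0.0043 -0.6432 -0.7657  0.6141]]
side stand 0.98 [ 0.5292 -0.1713 -0.0004] [436. 239.]
side nest 0.71 [0.5224 0.1555 0.0007] [351. 392.]
side nest 0.7 [ 0.5336 -0.2127  0.0526] [449. 204.]
side nest 0.43 [ 0.5391 -0.2147  0.032 ] [444. 210.]
side post 0.57 [ 0.5338 -0.1212  0.0309] [426. 245.]
side block 0.7 [ 0.5391 -0.2176  0.0307] [444. 209.]
side block_top 0.69 [ 0.5361 -0.2175  0.1021] [455. 181.]
side weight 0.92 [0.6485 0.1849 0.0019] [266. 363.]
side weight 0.78 [ 0.6458  0.0581 -0.0001] [314. 301.]
side weigh
[... 389 characters left out ...]
72  0.0015] [427. 314.]
top nest 0.68 [ 0.535  -0.2147  0.0497] [453. 311.]
top post 0.95 [ 0.5314 -0.1217  0.0282] [399. 315.]
top block 0.5 [0.521  0.1584 0.0001] [247. 325.]
top block_top 0.57 [ 0.5426 -0.2172  0.0991] [461. 305.]
top block_top 0.2 [ 0.7646 -0.0064  0.0014] [331. 195.]
top weight 0.92 [ 0.6422  0.182  -0.0012] [234. 261.]
top weight 0.8 [0.5399 0.0784 0.0068] [289. 313.]
top weight 0.63 [ 0.645   0.0614 -0.0017] [297. 257.]
top bin 0.95 [0.5205 0.1612 0.0005] [245. 325.]
top collar 0.82 [0.5073 0.2434 0.0047] [201. 334.]
top collar 0.23 [0.5201 0.158  0.0007] [247. 326.]
top tube 0.48 [0.5159 0.1565 0.0079] [247. 328.]
top bottle 0.93 [ 0.7694 -0.0079  0.0019] [332. 192.]
```

```bash
python3 - <<'E'
import cv2
a=cv2.imread('pics/side0.png');b=cv2.imread('pics/top0.png')
cv2.imwrite('pics/v1.png',a)
cv2.imwrite('pics/v2.png',cv2.resize(b[150:390,150:530],None,fx=2.1,fy=2.1))
E
```

```text
(no output)
```

View pics/v1.png

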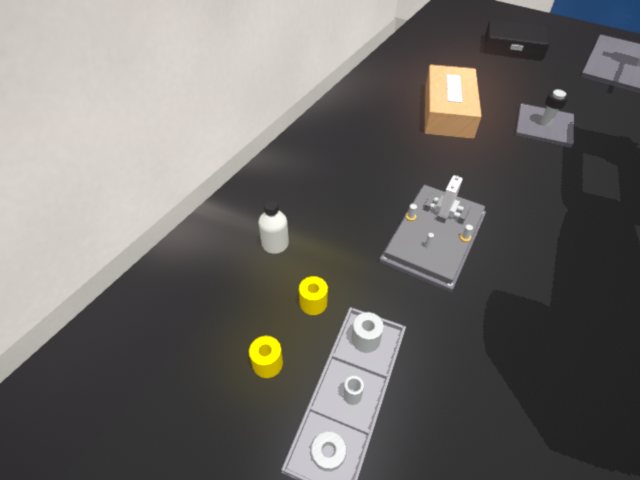

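View pics/v2.png

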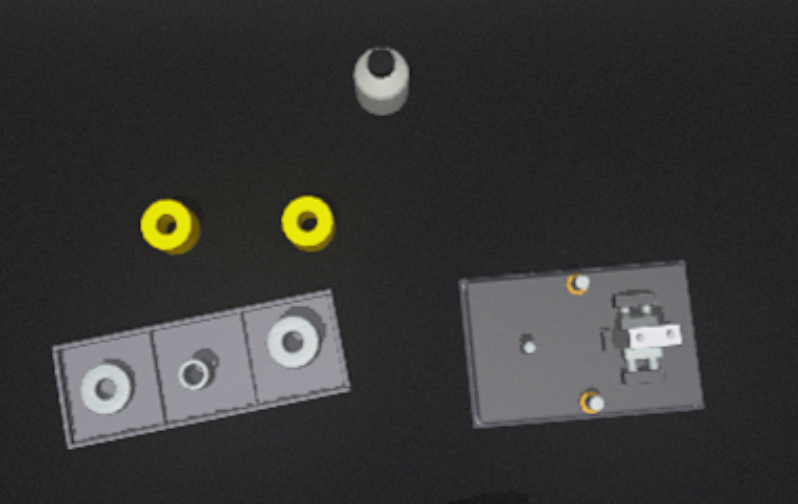

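Candidates for the weight in the side view are yellow (266,357), yellow (313,295), steel tall thick ring (367,332), slim tube (354,390) and low collar (328,450). By the description it is the steel ring at (367,332). I'll check it in a close crop and triangulate.

```bash
cat >> h.py <<'E'
def tri(S,uvs):
    A=[];b=[]
    for s,uv in zip(S,uvs):
        T=s['world_from_camera']; d=T[:3,:3]@np.linalg.inv(s['camera_matrix'])@np.r_[uv,1]; d/=np.linalg.norm(d)
        P=np.eye(3)-np.outer(d,d); A.append(P); b.append(P@T[:3,3])
    A=np.vstack(A);b=np.hstack(b); x=np.linalg.lstsq(A,b,rcond=None)[0]; return x,np.linalg.norm(A@x-b)
E
python3 - <<'E'
from h import *
np.set_printoptions(precision=4,suppress=True)
S=[snap('side'),snap('top')]
im=S[0]['img'][:,:,::-1]; t=S[1]['img'][:,:,::-1]
R=lambda a,f:cv2.resize(a,None,fx=f,fy=f,interpolation=cv2.INTER_CUBIC)
A=R(im[170:290,380:490],5); B=R(im[305:360,340:395],5); C=R(t[270:360,365:490],5)[:, :]; D=R(t[285:340,262:317],5)
cv=np.zeros((600,800,3),np.uint8)
A=R(im[170:290,375:495],3.3); C=R(t[265:360,365:490],3.2); B=R(B,.7);D=R(D,.7)
for a,(r,c) in((A,(0,0)),(C,(0,400)),(B,(400,0)),(D,(400,400))): cv[r:r+a.shape[0],c:c+a.shape[1]]=a[:600-r,:800-c]
cv2.imwrite('pics/v3.png',cv)
# brass collars
cs=[]
for s in S:
    h=cv2.cvtColor(s['img'],cv2.COLOR_RGB2HSV); m=cv2.inRange(h,(8,110,90),(22,255,255))
    n,l,stt,c=cv2.connectedComponentsWithStats(m)
    k=[(c[i].round(1),stt[i]) for i in range(1,n) if 5<stt[i][4]<300]; print(k)
# spot points, several shots, averaged
for n in 'weight post nest block_top stand block bin'.split():
  for s,nm in zip(S,('side','top')):
    for r in optics.spot_point(s,n)[:3]: print(nm,n,round(r['score'],2),w(s,r['point']),proj(s,w(s,r['point'])).round(1))
    if n in('weight','stand'):
      for r in optics.outline_of(s,n)[:3]:
        ys,xs=np.nonzero(r['region']); print('  outl',r['score'],xs.min(),xs.max(),ys.min(),ys.max())
E
```

```text
[(array([410.2, 217.8]), array([406, 214,  10,   7,  32], dtype=int32)), (array([464.5, 238.5]), array([460, 234,  11,   8,  38], dtype=int32))]
[(array([422.7, 285.4]), array([420, 280,   9,  10,  35], dtype=int32)), (array([428.9, 341.6]), array([426, 337,   8,  10,  37], dtype=int32))]
side weight 0.96 [0.5404 0.0803 0.0034] [365.1 342.9]
side weight 0.86 [0.649  0.1824 0.0029] [266.3 361.1]
side weight 0.81 [0.6432 0.0626 0.0028] [313.7 303.3]
  outl 0.95 299 327 277 314
  outl 0.91 250 281 337 377
  outl 0.66 351 383 313 352
top weight 0.77 [0.5393 0.0756 0.0052] [290.7 313.8]
top weight 0.6 [0.6418 0.1844 0.0034] [232.4 260.9]
top weight 0.59 [ 0.6433  0.0605 -0.0028] [297.9 258.4]
  outl 0.84 217 243 245 269
  outl 0.59 284 308 244 268
side post 0.72 [ 0.533  -0.124   0.0295] [427.  244.9]
side post 0.3 [0.5082 0.2387 0.0043] [328.7 450.6]
top post 0.65 [ 0.5286 -0.126   0.0276] [401.4 316.2]
side nest 0.75 [ 0.5368 -0.2142  0.0531] [447.7 202.4]
side nest 0.27 [ 0.7677 -0.0066  0.0045] [275.7 242.6]
top nest 0.71 [ 0.536  -0.2134  0.0525] [453.  310.3]
side block_top 0.85 [ 0.5394 -0.2164  0.0994] [452.9 181.8]
side block_top 0.17 [0.5196 0.1612 0.0006] [350.5 396.1]
top block_top 0.78 [ 0.5411 -0.2197  0.0968] [462.6 306.4]
side stand 0.59 [ 0.5314 -0.1726  0.0013] [435.5 237.6]
top stand 0.74 [ 0.5413 -0.2205  0.098 ] [463.2 306.2]
top stand 0.65 [ 0.5337 -0.1711 -0.0012] [423.6 312.9]
  outl 0.81 367 485 274 353
side block 0.65 [ 0.5391 -0.2173  0.033 ] [444.7 208.7]
top block 0.59 [ 0.5333 -0.219   0.0344] [453.9 311.9]
side bin 0.69 [ 0.5216  0.1568 -0.0028] [350.7 393.7]
top bin 0.73 [0.5217 0.1621 0.0016] [244.5 324.7]
top bin 0.45 [ 0.5413 -0.2158  0.0975] [460.3 306.3]
```

View pics/v3.png

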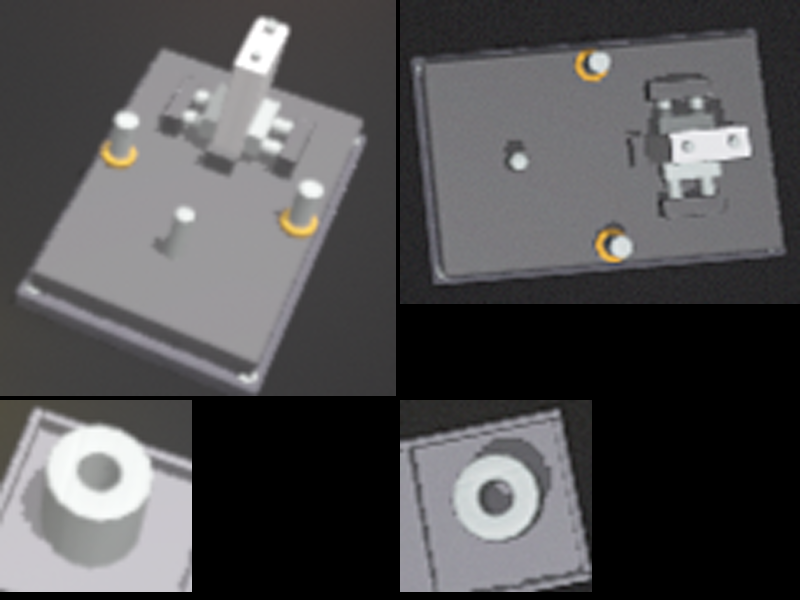

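The crop shows a steel, tall, thick-walled ring with its top centre at about (368,325) in the side view. The post top is at (431,234.5) side and (402,315) top.

```bash
python3 - <<'E'
from h import *
np.set_printoptions(precision=4,suppress=True)
S=[snap('side'),snap('top')]
P={}
for n,a,b in (('wtop',(368,325.3),(289.4,312.7)),('posttop',(430.8,234.5),(401.9,315)),('pinN',(452.3,187.3),(455,310.9)),('pinS',(457.1,178.5),(469.1,309.1)),
  ('colL',(410.2,217.8),(422.7,285.4)),('colR',(464.5,238.5),(428.9,341.6)),('rodL',(412.9,206.3),(427,284.7)),('rodR',(469.2,227.2),(433.7,341.7))):
    P[n]=tri(S,(a,b))[0]; print(n,*tri(S,(a,b)))
d=P['rodL']-P['rodR']; print('yaw stand',np.degrees(np.arctan2(d[1],d[0])), np.linalg.norm(d))
d=P['colL']-P['colR']; print('yaw stand',np.degrees(np.arctan2(d[1],d[0])), np.linalg.norm(d))
d=P['pinN']-P['pinS']; print('pins',np.degrees(np.arctan2(-d[0],d[1])))
# per-height rays
print([ray(s,u,.049) for s,u in zip(S,((368,325.3),(289.4,312.7)))],[ray(s,u,.060) for s,u in zip(S,((430.8,234.5),(401.9,315)))])
E
```

```text
wtop [0.5414 0.0745 0.0462] 0.0016189566306777077
posttop [ 0.531  -0.1229  0.0587] 0.0009728850248727263
pinN [ 0.5349 -0.2066  0.0964] 0.001280852515131083
pinS [ 0.5364 -0.2299  0.0979] 0.0002078166645177809
colL [ 0.5832 -0.1672  0.0287] 0.000844107039919388
colR [ 0.4832 -0.1721  0.0293] 0.000986776588809653
rodL [ 0.5832 -0.1701  0.0555] 0.0019662503205565072
rodR [ 0.4835 -0.1758  0.0551] 0.0005015876837868551
yaw stand 3.3090341523505122 0.09988108017225435
yaw stand 2.7642492184752276 0.10016993341088293
pins 3.6861300566253963
[array([0.542 , 0.0763, 0.049 ]), array([0.5403, 0.0739, 0.049 ])] [array([ 0.5314, -0.1216,  0.06  ]), array([ 0.5303, -0.1229,  0.06  ])]
```

```bash
cat > plan.py <<'E'
import sys,numpy as np
from scipy.spatial.transform import Rotation as R
from workcell import telemetry
np.set_printoptions(precision=4,suppress=True)
def plan(pos,rpy):
    s=telemetry.read_state(); a=R.from_euler('xyz',s['orientation'],degrees=True); b=R.from_euler('xyz',rpy,degrees=True)
    print('t',s['time_s'],'pos',s['position'],'rpy',s['orientation'],'F',s['force'],'open',s['opening'])
    print('shift',a.inv().apply(np.array(pos)-s['position'])/.12,'turn',(a.inv()*b).as_rotvec()/np.radians(360))
if __name__=='__main__': v=list(map(float,sys.argv[1:])); plan(v[:3],v[3:])
E
python3 -m pendant '[[0.3,-0.29,0,0,0,-0.03],[0.7,-0.65,0,0,0,-0.06],[1,-0.96,0,0,0,-0.09],[1,-0.96,0,0,0,-0.12],[1,-0.96,0,0,0,-0.15],[1,-0.96,0,0,0,-0.18],[1,-0.96,0,0,0,-0.2],[1,-0.96,0,0,0,-0.213],[1,-0.96,0,0,0,-0.213],[1,-0.96,0,0,0,-0.213]]' 1
python3 plan.py 0.5415 0.0748 0.12 180 0 93.2
```

```text
time_s: 3.45
position: [0.2535, -0.4303, 0.2313]
orientation: [180.0, 0.0, 93.2]
force: [-0.3, -0.1, 0.2]
opening: 1.002
finger_force: 0.0
t 3.45 pos [ 0.2535 -0.4303  0.2313] rpy [179.9996   0.0041  93.177 ] F [-0.2612 -0.115   0.2448] open 1.0022700742085373
shift [4.0697 2.6292 0.9276] turn [ 0.      0.     -0.0001]
```

```bash

python3 -m pendant '[[0.1,0.07,0,0,0,0],[0.3,0.2,0,0,0,0],[0.5,0.35,0,0,0,0],[0.7,0.5,0,0,0,0],[0.9,0.65,0,0,0,0],[1,0.78,0,0,0,0],[1,0.9,0,0,0,0],[1,1,0,0,0,0],[1,1,0,0,0,0],[1,1,0,0,0,0]]' >/dev/null
python3 -m pendant '[[0.1,0.1,0,0,0,0],[0.3,0.25,0,0,0,0],[0.5,0.4,0,0,0,0],[0.7,0.5,0,0,0,0],[0.9,0.65,0,0,0,0],[1,0.78,0,0,0,0],[1,0.85,0,0,0,0],[1,0.9,0,0,0,0],[1,0.9,0,0,0,0],[1,0.9,0,0,0,0]]' >/dev/null
python3 -m pendant '[[0.1,0.07,0,0,0,0],[0.3,0.2,0,0,0,0],[0.5,0.35,0,0,0,0],[0.7,0.45,0.1,0,0,0],[0.9,0.5,0.2,0,0,0],[1,0.6,0.3,0,0,0],[1,0.65,0.35,0,0,0],[1,0.7,0.4,0,0,0],[1,0.73,0.4,0,0,0],[1,0.73,0.4,0,0,0]]'
python3 plan.py 0.5415 0.0748 0.12 180 0 93.2
```

```text
time_s: 7.2
position: [0.5484, -0.0534, 0.1836]
orientation: [180.0, 0.0, 93.2]
force: [-0.4, -0.3, -0.0]
opening: 0.998
finger_force: 0.0
t 7.2 pos [ 0.5484 -0.0534  0.1836] rpy [179.9783   0.0093  93.2354] F [-0.3816 -0.3441 -0.0323] open 0.997804841431876
shift [1.0701 0.0031 0.53  ] turn [0.0001 0.     0.0001]
```

```bash

python3 -m pendant '[[0.1,0,0.05,0,0,0],[0.3,0,0.15,0,0,0],[0.5,0,0.25,0,0,0],[0.7,0,0.35,0,0,0],[0.9,0,0.45,0,0,0],[1,0,0.53,0,0,0],[1,0,0.53,0,0,0],[1,0,0.53,0,0,0],[1,0,0.53,0,0,0],[1,0,0.53,0,0,0]]' >/dev/null
python3 plan.py 0.5415 0.0748 0.016 180 0 93.2
python3 -m pendant '[[0.07,0,0.1,0,0,0],[0.07,0,0.25,0,0,0],[0.07,0,0.4,0,0,0],[0.07,0,0.55,0,0,0],[0.07,0,0.7,0,0,0],[0.07,0,0.8,0,0,0],[0.07,0,0.85,0,0,0],[0.07,0,0.865,0,0,0],[0.07,0,0.865,0,0,0],[0.07,0,0.865,0,0,0]]'
python3 - <<'E'
from h import *
a=snap('side')['img'];b=snap('top')['img']
c=np.vstack([cv2.resize(x,None,fx=2,fy=2) for x in (a[270:420,260:480],b[250:380,200:420])])
cv2.imwrite('pics/v4.png',c[:,:,::-1])
E
```

```text
t 8.45 pos [0.5415 0.0664 0.1202] rpy [179.957    0.0044  93.2338] F [ 0.1898 -0.1829  0.2951] open 1.0001091941152214
shift [0.0697 0.0032 0.868 ] turn [0.0001 0.     0.0001]
time_s: 9.7
position: [0.5412, 0.0754, 0.0166]
orientation: [179.9, 0.0, 93.3]
force: [-0.3, -0.4, -0.0]
opening: 1.001
finger_force: 0.0
```

View pics/v4.png

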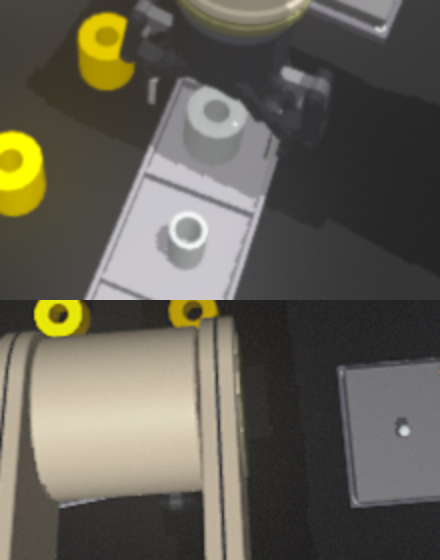

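The fingers straddle the steel ring, which sits at about (213,110) in the crop. I'll close and lift slightly.

```bash

python3 -m pendant '[[0,0,0,0,0,0],[0,0,0,0,0,0],[0,0,0,0,0,0],[0,0,0,0,0,0],[0,0,0,0,0,0],[0,0,0,0,0,0],[0,0,0,0,0,0],[0,0,0,0,0,0],[0,0,0,0,0,0],[0,0,0,0,0,0]]' 0 70
python3 -m pendant '[[0,0,-0.05,0,0,0],[0,0,-0.15,0,0,0],[0,0,-0.25,0,0,0],[0,0,-0.4,0,0,0],[0,0,-0.55,0,0,0],[0,0,-0.65,0,0,0],[0,0,-0.7,0,0,0],[0,0,-0.7,0,0,0],[0,0,-0.7,0,0,0],[0,0,-0.7,0,0,0]]'
python3 plan.py 0.5308 -0.1227 0.10 180 0 93.2
```

```text
time_s: 11.05
position: [0.5412, 0.0754, 0.0164]
orientation: [179.9, 0.0, 93.3]
force: [1.0, 0.7, 5.8]
opening: 0.496
finger_force: 72.0
time_s: 12.3
position: [0.5401, 0.0754, 0.0991]
orientation: [-179.9, -0.0, 93.3]
force: [-0.0, 0.7, -5.1]
opening: 0.495
finger_force: 71.6
t 12.3 pos [0.5401 0.0754 0.0991] rpy [-179.9195   -0.0003   93.2863] F [-0.0155  0.6919 -5.1186] open 0.49502481961033445
shift [-1.6433 -0.1719 -0.0075] turn [-0.0002 -0.      0.0002]
```

```bash

python3 -m pendant '[[-0.1,0,0,0,0,0],[-0.25,-0.02,0,0,0,0],[-0.4,-0.04,0,0,0,0],[-0.55,-0.06,0,0,0,0],[-0.7,-0.08,0,0,0,0],[-0.8,-0.08,0,0,0,0],[-0.82,-0.08,0,0,0,0],[-0.82,-0.08,0,0,0,0],[-0.82,-0.08,0,0,0,0],[-0.82,-0.08,0,0,0,0]]' >/dev/null
python3 -m pendant '[[-0.1,0,0,0,0,0],[-0.25,-0.02,0,0,0,0],[-0.4,-0.04,0,0,0,0],[-0.55,-0.06,0,0,0,0],[-0.7,-0.08,0,0,0,0],[-0.8,-0.09,0,0,0,0],[-0.82,-0.09,0,0,0,0],[-0.82,-0.09,0,0,0,0],[-0.82,-0.09,0,0,0,0],[-0.82,-0.09,0,0,0,0]]' >/dev/null
python3 plan.py 0.5308 -0.1227 0.10 180 0 93.2
python3 - <<'E'
from h import *
S=snap('side');T=snap('top')
c=np.hstack([cv2.resize(S['img'][150:300,350:510],None,fx=3,fy=3),cv2.resize(T['img'][225:375,340:440],None,fx=3,fy=3)])
cv2.imwrite('pics/v5.png',c[:,:,::-1])
for s in(S,T):
  for n in('weight','post'):
    for r in optics.spot_point(s,n)[:3]:
      p=w(s,r['point']); print(n,round(r['score'],2),p,proj(s,p).round())
E
```

```text
t 14.8 pos [ 0.5316 -0.1217  0.0999] rpy [-179.9957   -0.0065   93.3283] F [-0.2773 -0.4373 -5.1136] open 0.4953269680589311
shift [-0.0077 -0.0071 -0.0011] turn [-0.     -0.      0.0004]
weight 0.85 [ 0.53051067 -0.1218267   0.088389  ] [435. 223.]
weight 0.76 [0.64812391 0.05916749 0.00241435] [312. 300.]
weight 0.64 [0.64758106 0.18273909 0.00068949] [267. 362.]
post 0.7 [ 0.53190512 -0.12000656  0.03010588] [427. 246.]
post 0.32 [ 7.70088186e-01 -6.44986447e-03  7.50763004e-04] [275. 243.]
post 0.26 [ 0.53878908 -0.21332924  0.10103344] [453. 182.]
weight 0.87 [ 6.40272128e-01  1.83044905e-01 -8.86884693e-05] [234. 262.]
weight 0.8 [ 6.40335879e-01  6.07615130e-02 -2.22278045e-04] [298. 260.]
```

View pics/v5.png

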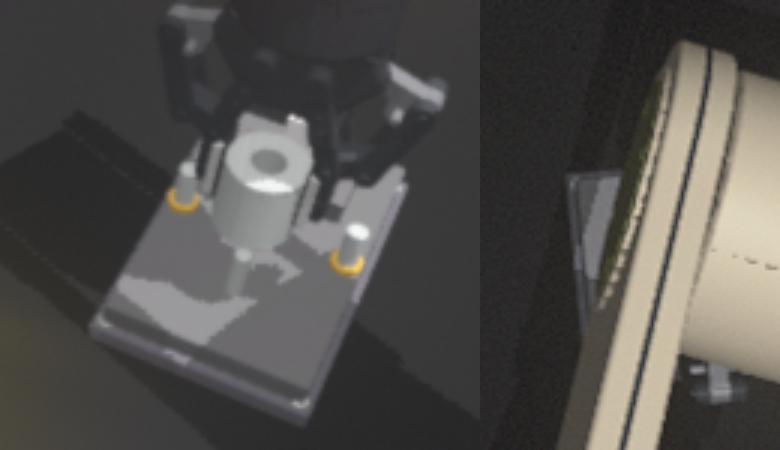

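```bash
python3 - <<'E'
from h import *
s=snap('side')
for z in (.1305,.1325,.1345): print(z,ray(s,(439.3,203.3),z))
print(ray(s,(430.5,234.7),.06))
print(proj(s,(.531,-.1225,.06)))
E
```

```text
0.1305 [ 0.53299762 -0.12336368  0.1305    ]
0.1325 [ 0.53259465 -0.1212803   0.1325    ]
0.1345 [ 0.53219169 -0.11919692  0.1345    ]
[ 0.5316856  -0.12090684  0.06      ]
[431.26827952 234.2474364 ]
```

```bash

python3 -m pendant '[[-0.004,-0.006,0.05,0,0,0],[-0.004,-0.006,0.12,0,0,0],[-0.004,-0.006,0.19,0,0,0],[-0.004,-0.006,0.26,0,0,0],[-0.004,-0.006,0.33,0,0,0],[-0.004,-0.006,0.4,0,0,0],[-0.004,-0.006,0.45,0,0,0],[-0.004,-0.006,0.48,0,0,0],[-0.004,-0.006,0.49,0,0,0],[-0.004,-0.006,0.49,0,0,0]]'
```

```text
time_s: 16.4
position: [0.531, -0.1228, 0.0413]
orientation: [180.0, 0.0, 93.3]
force: [0.1, 0.6, -4.4]
opening: 0.492
finger_force: 71.6
```

```bash

python3 -m pendant '[[0,0,0,0,0,0],[0,0,0,0,0,0],[0,0,0,0,0,0],[0,0,0,0,0,0],[0,0,0,0,0,0],[0,0,-0.08,0,0,0],[0,0,-0.2,0,0,0],[0,0,-0.4,0,0,0],[0,0,-0.6,0,0,0],[0,0,-0.7,0,0,0]]' 1
python3 -m pendant '[[-0.05,0,0,0,0,0],[-0.2,0,0,0,0,0],[-0.35,0,0,0,0,0],[-0.5,0,0,0,0,0],[-0.65,0,0,0,0,0],[-0.75,0,0,0,0,0],[-0.78,0,0,0,0,0],[-0.78,0,0,0,0,0],[-0.78,0,0,0,0,0],[-0.78,0,0,0,0,0]]'
python3 plan.py 0.5358 -0.218 0.058 180 0 93.2
python3 - <<'E'
from h import *
S=snap('side')
c=cv2.resize(S['img'][130:300,350:520],None,fx=3.5,fy=3.5)
cv2.imwrite('pics/v6.png',c[:,:,::-1])
for n in('weight','post','block_top','nest','block'):
    for r in optics.spot_point(S,n)[:2]:
      p=w(S,r['point']); print(n,round(r['score'],2),p,proj(S,p).round())
E
```

```text
time_s: 17.65
position: [0.5321, -0.1232, 0.1279]
orientation: [179.8, 0.1, 93.3]
force: [0.4, 0.1, 0.4]
opening: 0.998
finger_force: 0.0
time_s: 18.9
position: [0.5363, -0.2157, 0.1252]
orientation: [180.0, -0.0, 93.3]
force: [0.2, -0.7, 0.2]
opening: 0.996
finger_force: 0.0
t 18.9 pos [ 0.5363 -0.2157  0.1252] rpy [179.9968  -0.0037  93.326 ] F [ 0.1951 -0.7036  0.2236] open 0.9962404587549442
shift [-0.0189 -0.0054  0.5596] turn [ 0.     -0.      0.0003]
weight 0.81 [ 0.64826054  0.18409132 -0.00102218] [266. 363.]
weight 0.76 [ 0.53191843 -0.12400655  0.02840003] [427. 246.]
post 0.58 [ 0.53453335 -0.12100855  0.02976172] [426. 246.]
block_top 0.84 [ 0.53800585 -0.21473205  0.09933972] [453. 183.]
nest 0.96 [ 0.53499587 -0.21691107  0.05163666] [449. 202.]
nest 0.52 [ 0.53516488 -0.21302528  0.09804131] [454. 184.]
block 0.67 [ 0.53512826 -0.21728108  0.03236866] [447. 210.]
```

View pics/v6.png

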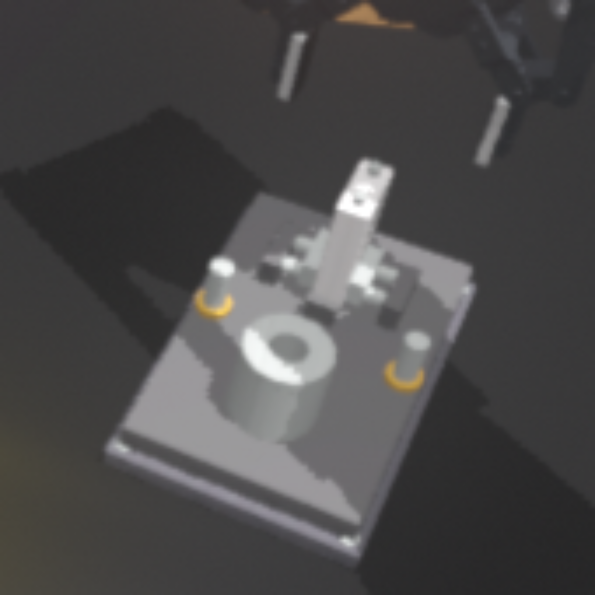

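The weight is seated on the platform over the post, at (285,375) in the crop. Next I descend on the block and grip it.

```bash

python3 -m pendant '[[-0.019,-0.005,0.06,0,0,0],[-0.019,-0.005,0.15,0,0,0],[-0.019,-0.005,0.25,0,0,0],[-0.019,-0.005,0.35,0,0,0],[-0.019,-0.005,0.45,0,0,0],[-0.019,-0.005,0.52,0,0,0],[-0.019,-0.005,0.55,0,0,0],[-0.019,-0.005,0.56,0,0,0],[-0.019,-0.005,0.56,0,0,0],[-0.019,-0.005,0.56,0,0,0]]'
python3 -m pendant '[[0,0,0,0,0,0],[0,0,0,0,0,0],[0,0,0,0,0,0],[0,0,0,0,0,0],[0,0,0,0,0,0],[0,0,0,0,0,0],[0,0,0,0,0,0],[0,0,0,0,0,0],[0,0,0,0,0,0],[0,0,0,0,0,0]]' 0 100
```

```text
time_s: 20.45
position: [0.5361, -0.2187, 0.0584]
orientation: [180.0, 0.0, 93.3]
force: [0.5, 0.0, -0.3]
opening: 1.001
finger_force: 0.0
time_s: 21.7
position: [0.5359, -0.2186, 0.0581]
orientation: [180.0, 0.0, 93.3]
force: [-1.6, 1.4, 4.3]
opening: 0.177
finger_force: 97.9
```

```bash

python3 -m pendant '[[-0.012,0,-0.006,0,0.014,0],[-0.023,0,-0.01,0,0.028,0],[-0.012,0,-0.011,0,0.014,0],[0,0,-0.013,0,0,0],[0.012,0,-0.015,0,-0.014,0],[0.023,0,-0.018,0,-0.028,0],[0.012,0,-0.019,0,-0.014,0],[0,0,-0.02,0,0,0],[0,0,-0.02,0,0,0],[0,0,-0.02,0,0,0]]'
python3 - <<'E'
from h import *
s=snap('side'); cv2.imwrite('pics/r1.png',s['img'][:,:,::-1])
st=telemetry.read_state(); print(st['force'],st['moment'])
for n in('block','block_top','stand','weight'):
    for r in optics.spot_point(s,n)[:1]: print(n,r['score'],w(s,r['point']))
h=cv2.cvtColor(s['img'],cv2.COLOR_RGB2HSV); m=cv2.inRange(h,(8,110,90),(22,255,255))
n,l,q,c=cv2.connectedComponentsWithStats(m); print([(c[i].round(1),q[i][4]) for i in range(1,n) if 5<q[i][4]<300])
E
```

```text
time_s: 22.95
position: [0.5354, -0.2181, 0.0595]
orientation: [-180.0, -0.0, 93.2]
force: [2.0, 1.8, -1.4]
opening: 0.17
finger_force: 99.1
[ 1.10206878  1.90228544 -2.19598538] [ 0.62108643 -0.18627023 -0.08354066]
block 0.64 [ 0.53731485 -0.21661966  0.03351381]
block_top 0.61 [ 0.53795043 -0.21406603  0.10066763]
stand 0.79 [ 0.53089647 -0.17149547  0.00064344]
weight 0.68 [ 0.53216396 -0.12062138  0.02870053]
[(array([450.8, 105.2]), np.int32(8)), (array([410.3, 217.8]), np.int32(31)), (array([464.7, 238.6]), np.int32(37))]
```

```bash

python3 -m pendant '[[-0.013,0,-0.005,0,0.015,0],[-0.024,0,-0.01,0,0.029,0],[-0.013,0,-0.011,0,0.015,0],[0,0,-0.013,0,0,0],[0.013,0,-0.017,0,-0.015,0],[0.024,0,-0.021,0,-0.029,0],[0.013,0,-0.022,0,-0.015,0],[0,0,-0.023,0,0,0],[-0.012,0,-0.025,0,0.014,0],[-0.024,0,-0.028,0,0.028,0]]'
python3 - <<'E'
from h import *
s=snap('side')
cv2.imwrite('pics/v7.png',cv2.resize(s['img'][130:300,350:520],None,fx=3.5,fy=3.5)[:,:,::-1])
E
```

```text
time_s: 24.45
position: [0.5355, -0.2212, 0.063]
orientation: [-180.0, -10.2, 93.3]
force: [1.9, 1.1, -11.5]
opening: 0.174
finger_force: 98.0
```

View pics/v7.png

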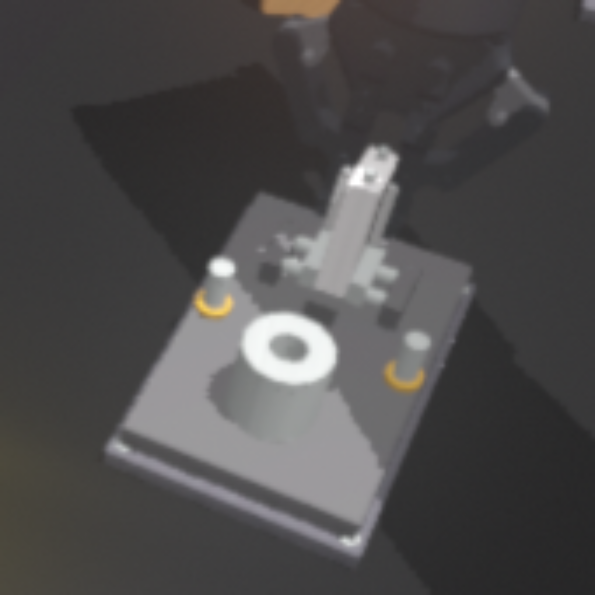

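The block leans toward the ring, still in the jaws, and the platform edges are unchanged. I continue with gentler raises.

```bash

python3 -m pendant '[[0.013,0,0,0,-0.014,0],[0.027,0,-0.001,0,-0.028,0],[0.040,0,-0.001,0,-0.042,0],[0.054,0,-0.001,0,-0.056,0],[0.041,0,-0.007,0,-0.042,0],[0.028,0,-0.012,0,-0.028,0],[0.016,0,-0.017,0,-0.014,0],[0.004,0,-0.021,0,0,0],[0.017,0,-0.022,0,-0.014,0],[0.030,0,-0.022,0,-0.028,0]]'
```

```text
time_s: 25.75
position: [0.5355, -0.2192, 0.0663]
orientation: [-180.0, 0.2, 93.2]
force: [1.1, -0.9, -9.6]
opening: 0.174
finger_force: 98.2
```

```bash

python3 -m pendant '[[-0.015,0,0,0,0.015,0],[-0.030,0,-0.002,0,0.029,0],[-0.015,0,-0.005,0,0.015,0],[0,0,-0.009,0,0,0],[0.015,0,-0.013,0,-0.015,0],[0.030,0,-0.017,0,-0.029,0],[0.015,0,-0.021,0,-0.015,0],[0,0,-0.025,0,0,0],[-0.010,0,-0.026,0,0.010,0],[0,0,-0.026,0,0,0]]'
python3 - <<'E'
from h import *
s=snap('side')
cv2.imwrite('pics/v8.png',cv2.resize(s['img'][130:300,350:520],None,fx=3.5,fy=3.5)[:,:,::-1])
st=telemetry.read_state(); print(st['force'],st['time_s'])
for n in('block','block_top','stand','weight'):
    for r in optics.spot_point(s,n)[:1]: print(n,r['score'],w(s,r['point']))
E
```

```text
time_s: 27.0
position: [0.5355, -0.2189, 0.0696]
orientation: [-180.0, -0.1, 93.1]
force: [0.3, 4.2, -4.1]
opening: 0.17
finger_force: 99.1
[ 2.76883188 -3.0468517  -6.43044495] 27.05
block 0.77 [ 0.53715998 -0.21910603  0.0454102 ]
block_top 0.9 [ 0.53992504 -0.21506014  0.11178395]
stand 0.56 [ 0.52960564 -0.17225094  0.00178931]
weight 0.92 [0.64686226 0.18560522 0.00263335]
```

View pics/v8.png

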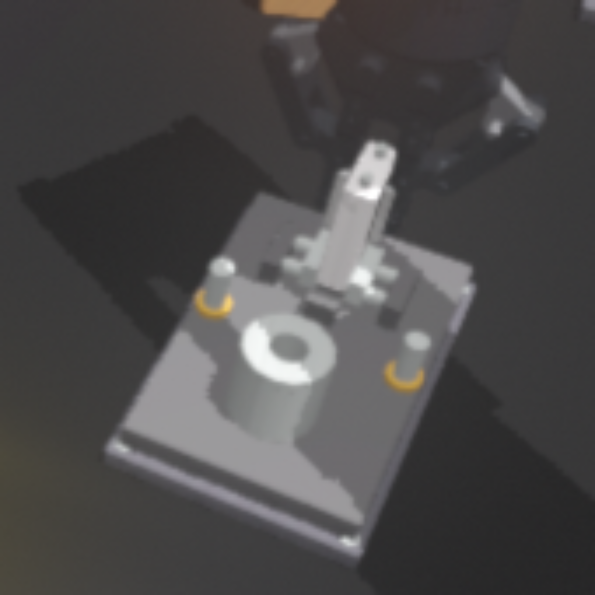

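The block has risen about 12 mm with the fingers and the platform is unmoved.

```bash

python3 -m pendant '[[-0.016,0,0,0,0.015,0],[-0.032,0,-0.004,0,0.029,0],[-0.016,0,-0.008,0,0.015,0],[0,0,-0.012,0,0,0],[0.016,0,-0.016,0,-0.015,0],[0.032,0,-0.020,0,-0.029,0],[0.016,0,-0.024,0,-0.015,0],[0,0,-0.028,0,0,0],[-0.010,0,-0.03,0,0.010,0],[0,0,-0.03,0,0,0]]'
python3 -m pendant '[[-0.016,0,-0.002,0,0.015,0],[-0.032,0,-0.006,0,0.029,0],[-0.016,0,-0.010,0,0.015,0],[0,0,-0.014,0,0,0],[0.016,0,-0.018,0,-0.015,0],[0.032,0,-0.022,0,-0.029,0],[0.016,0,-0.026,0,-0.015,0],[0,0,-0.03,0,0,0],[0,0,-0.04,0,0,0],[0,0,-0.045,0,0,0]]'
```

```text
time_s: 28.5
position: [0.5355, -0.219, 0.0731]
orientation: [-180.0, -0.2, 93.1]
force: [0.6, 1.7, -5.9]
opening: 0.176
finger_force: 99.0
time_s: 29.75
position: [0.5357, -0.2186, 0.0792]
orientation: [180.0, 0.1, 93.2]
force: [-0.0, -0.5, -0.6]
opening: 0.172
finger_force: 99.8
```

```bash

python3 -m pendant '[[0,0,-0.01,0,0,0],[0,0,-0.025,0,0,0],[0,0,-0.04,0,0,0],[0,0,-0.055,0,0,0],[0,0,-0.07,0,0,0],[0,0,-0.08,0,0,0],[0,0,-0.085,0,0,0],[0,0,-0.085,0,0,0],[0,0,-0.085,0,0,0],[0,0,-0.085,0,0,0]]'
python3 - <<'E'
from h import *
s=snap('side')
cv2.imwrite('pics/v9.png',cv2.resize(s['img'][130:300,350:520],None,fx=3.5,fy=3.5)[:,:,::-1])
for n in('block','block_top','stand','weight','nest'):
    for r in optics.spot_point(s,n)[:2]: print(n,r['score'],w(s,r['point']))
E
```

```text
time_s: 31.0
position: [0.5357, -0.2183, 0.0891]
orientation: [-180.0, -0.0, 93.3]
force: [0.8, 0.1, -1.1]
opening: 0.172
finger_force: 99.8
block 0.75 [ 0.53632441 -0.21574854  0.06144856]
block_top 0.97 [ 0.53962894 -0.2164894   0.13291898]
block_top 0.41 [ 0.53423989 -0.21492755  0.05380325]
stand 0.94 [ 0.53234293 -0.17304758  0.0017383 ]
weight 0.83 [0.64428951 0.05511193 0.00231538]
weight 0.73 [ 0.64794513  0.18516179 -0.00114299]
nest 0.62 [ 0.5346399  -0.2140603   0.05349041]
```

View pics/v9.png

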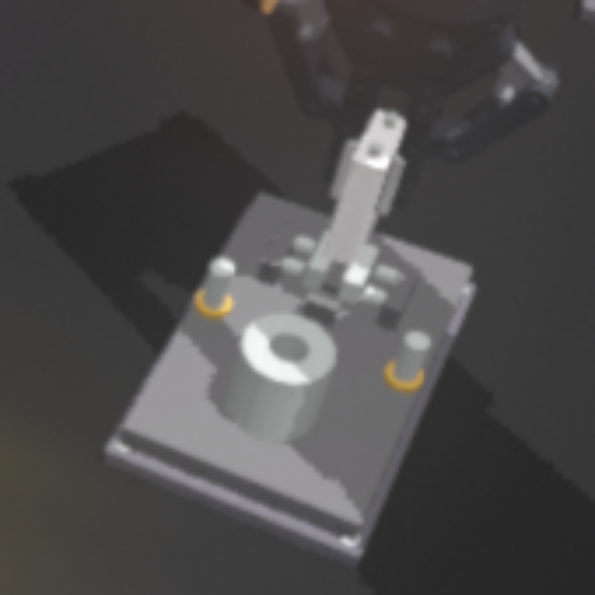

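The block is clear above the jaws and upright in the fingers. The platform is down and the weight is on the post.

```bash
python3 -c "
from workcell import order
print(order.hand_in())"
```

```text
the job is handed in; nothing more can be done
None
```

The job is handed in (no verdict was returned): the ring weight is over the post and released, the block was rocked free and is held upright and still about 15 mm above its jaws, and the platform is down, at about 31 s of the 54 s allowed.

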